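# Stack the carrying tote on its socketed base tray

### The job

Pack up the fittings trays: lift the wooden tote by its bar handle and lower it gently onto the tray that has a square socket in each corner, so that all four lugs under the tote drop into the sockets and the tote sits down fully on the tray's rim, then let go of the handle. Leave the plain tray without sockets where it is.

Things in the scene. Friction and masses are not known exactly. Their poses are not given: they have to be found in the camera images.
- tote_handle (a point): Centre of the square bar handle (22 x 22 mm, 132 long) of the loose plywood tote, 0.5 kg with a tin in it. x along bar, y across, z up. Tote 160 (x) x 120 (y) mm; end boards rise 22 above this point. Below it: tote's rim 44, floor's underside 94, tips of four lugs 110 mm. Lugs: round, 16 long, 18 wide tapering to 10, at x +-58, y +-38. The tote stands on its lugs.
- socket_tray_rim (a point): Rim-height centre of the loose plywood tray with sockets, 1.3 kg: 160 (x) x 120 (y) x 60 mm high, on the bench, dowels in its middle. z up. In each corner a square open-topped socket 32 wide, 20 deep; centres at x +-58, y +-38 mm, as the tote's lugs, so the tote fits either way round. Seated, its floor rests on the rim and its handle centre is 94 mm above this point.
- plain_tray_rim (a point): Rim-height centre of the bystander tray: same plywood, 160 (x) x 120 (y) x 60 mm, but a plain rim and no corner sockets, and a brown sanding block lying in it. Not used.

How it is judged:
At the end, for the whole second after the job is handed in: The tote rests, level (within 0.06 rad) and still, on the socketed tray, which stands level on the bench: handle centre 88 to 99 mm above the tray's rim (94 when fully down), within 15 mm of the tray's centre, long sides parallel within 0.2 rad (either way round) (z of tote_handle in the frame of socket_tray_rim between 0.088 and 0.099 m and horizontal distance between tote_handle and socket_tray_rim below 0.015 m and angle between the x axis of tote_handle and the x axis of socket_tray_rim, either way round below 0.2 rad and angle between each of tote_handle, socket_tray_rim's own z axis and vertical below 0.06 rad and height (world z) of socket_tray_rim below 0.067 m and linear speed of tote below 0.02 m/s); the robot touches nothing.
It fails at once if the plain tray is pushed or moved more than 40 mm (distance of plain_tray_rim from where it was at the start of the episode above 0.04 m).
It fails at once if the tote is dropped or slammed onto the socketed tray (reaches it faster than 0.6 m/s, a fall of some 30 mm) (z of tote_handle in the frame of socket_tray_rim below 0.11 m and horizontal distance between tote_handle and socket_tray_rim below 0.06 m and linear speed of tote above 0.6 m/s).
It also fails if it takes over 40 s, if anything falls off the work surface, if the arm or the gripper's body presses on something with over 40 N, if the wrist force passes 120 N, or if a joint passes its speed limit or range.

### The arm

A 7-joint arm with a two-finger parallel gripper is mounted at the origin on a cart in front of the work surface, level with it; the furniture and walls round the work are solid. World frame = base frame: x ahead of the robot, y to its left, z up, the work surface at z = 0. Lengths are in m, angles in rad, forces in N, time in s.
With the tool pointing down it reaches from about 0.425 to 0.925 m from the base axis. Payload 6.8 kg.
Tool frame: the origin (TCP) lies midway between the tips of the shut fingers; the grasp point (between the pads) lies 19 mm behind it; z points along the fingers, y is the line along which they close (so a half turn about z gives the same grasp; the last joint's range is limited). The gripper opens to 85 mm and grips with 20 to 120 N. Pads are 22 mm wide; open, the fingers measure 114 mm over their backs; the gripper's body (76 mm by 85 mm) begins 54 mm behind the grasp point. The pads swing forward as they close: fully open they stand 13 mm farther back than shut.
Start: joints at [1.199, 0.477, 0.022, 1.555, -0.011, 1.109, -0.083], TCP at [0.176, -0.652, 0.231] pointing down, gripper open.
Joint ranges: [-2.96, 2.96], [-0.34, 2.1], [-1.41, 1.46], [0.24, 2.44], [-1.37, 4.51], [0.17, 1.92], [-2.96, 2.96]. Speed limits (rad/s): [2.39, 2.39, 3.14, 3.14, 3.14, 3.14, 3.14].

### API

Orientations are given as a rotation vector (axis times angle).
In Python, from bench import get_obs, grab_frame, camera_params, r gives the robot as it stands.
- The arm moves only by the shell command python3 -m jog 'ROWS' [FORCE]. ROWS is JSON, a list of rows, each an object of numbers: "rx", "ry", "rz": the turn, a rotation vector about the world's x, y, z scaled (see below); "x", "y", "z": the shift along the world's x, y, z scaled (see below); "jaw": the opening, from -1 (shut) to 1 (fully open). In form: [{"rx": .., "ry": .., "rz": .., "x": .., "y": .., "z": .., "jaw": ..}, ...]. A call has 1 to 8 rows; each row shifts and turns the commanded pose from where the row before left it; what a row does not reach is not made up. The controller multiplies each number of a shift by 60 mm and each number of a turn by 10 degrees. A row lasts 1/8 s, in which the tool goes at most 62.5 mm and 10.7 degrees, less where a joint would pass 70% of its speed; a pose out of reach is approached as far as the arm can. A call with a number of a shift or a turn outside -1 to 1 is refused whole. A call with a gripper value outside its range is refused whole. The fingers move at their own pace and stop on an object; FORCE is the grip in N (left out, the last holds). Time passes only in rows, so rows that do not move let the fingers close. It gives the time, the measured TCP pose, the force, the opening and the grip force at its end, in the units of the state.
- get_obs(): the state, without advancing time (a new reading comes with each control period).
- grab_frame(name): name is "scene" or "top"; returns the picture (420x560x3 uint8, red, green, blue); there is no depth.
- camera_params(name): a dict with "fx", "fy", "cx", "cy" (pixels), "k1" (the pictures are not rectified: a ray, as slopes to the right and down, at radius r is drawn at 1 + k1 r^2 times it, then the intrinsics apply), "R" (3x3) and "t" (3): a world point X has camera coordinates R X + t. Camera axes: x right, y down, z forward; pixel columns grow to the right and rows downward; lengths in m; the calibration is good to about 2 mm. A picture is of the moment at which its call begins. camera_params takes no time and is no camera call.
- r.hand_in(): hands the job in; it is judged then, once.
The state is a dict: "clock": time; "joints": joint angles; "qvel": joint speeds; "tau": joint torques, N m; "tcp_pos": TCP position; "orientation": TCP orientation; "contact_force": force on the tool from outside, world axes, zero at the start; "moment": the same for the moment, N m; "grip_width": finger opening in m; "gripper_force": force on a finger pad.
Only numpy, scipy, OpenCV 4.12 (cv2) and the standard library are available. Lean on these libraries where they do the work, as an engineer would, in place of code of your own. Each camera call takes 0.05 s, during which the arm holds its last target. There are 200 camera calls.

## Working session

There is one attempt and no reset: what is moved stays moved. The work goes in short steps, Python scripts to look and compute and a shell command to move; the robot and the scene stay as the last step left them, time stands still between calls to the robot, and variables do not carry over. Pictures are saved under pics/ and viewed, at most 10 in all, crops included, and the job is handed in when it is done.

```bash
mkdir -p pics
python3 - <<'E'
from bench import *
import cv2, numpy as np
for n in("top","scene"):
    f=grab_frame(n); cv2.imwrite(f"pics/{n}0.png",cv2.resize(f[:,:,::-1],None,fx=1.4,fy=1.4,interpolation=cv2.INTER_CUBIC)); cv2.imwrite(f"{n}_raw.png",f[:,:,::-1])
    c=camera_params(n); print(n,{k:np.round(v,4).tolist() for k,v in c.items()}, 'C',-np.array(c['R']).T@c['t'])
o=get_obs();print(o)
E
```

```text
top {'fx': 385.7204, 'fy': 385.7204, 'cx': 281.8621, 'cy': 200.619, 'k1': -0.098, 'R': [[-0.0198, -0.9995, -0.0264], [-0.9965, 0.0219, -0.0812], [0.0817, 0.0247, -0.9964]], 't': [-0.1116, 0.5493, 0.9282]} C [ 0.46932525 -0.14650437  0.96645931]
scene {'fx': 396.2541, 'fy': 396.2541, 'cx': 278.0601, 'cy': 208.682, 'k1': 0.0001, 'R': [[-0.5431, -0.8396, -0.0069], [-0.509, 0.3358, -0.7925], [0.6677, -0.4269, -0.6098]], 't': [0.1801, 0.4424, 0.476]} C [0.0052055  0.20586338 0.64213782]
{'clock': 0.1, 'joints': array([ 1.19892536,  0.47770062,  0.02234731,  1.55638225, -0.01148064,
        1.10932123, -0.08311891]), 'qvel': array([ 1.80346006e-03, -1.83517494e-03,  1.17533173e-03, -4.20247546e-03,
       -4.60665477e-05, -1.28687566e-03, -9.36917999e-04]), 'tau': array([ 4.58036826e-03, -5.97757101e+01,  1.61390428e+00, -2.81955117e+01,
        1.28072704e-02,  4.97843575e-03, -8.40645697e-06]), 'tcp_pos': array([ 0.17582189, -0.65112266,  0.2304218 ]), 'orientation': array([-3.11267935e+00, -4.12922453e-01,  5.67127841e-04]), 'contact_force': array([ 1.27040275, -0.00648383,  0.24862576]), 'moment': array([ 0.01451605,  0.01007648, -0.02712617]), 'gripper_force': 0.0, 'grip_width': 0.08547869547515766}
```

View pics/top0.png

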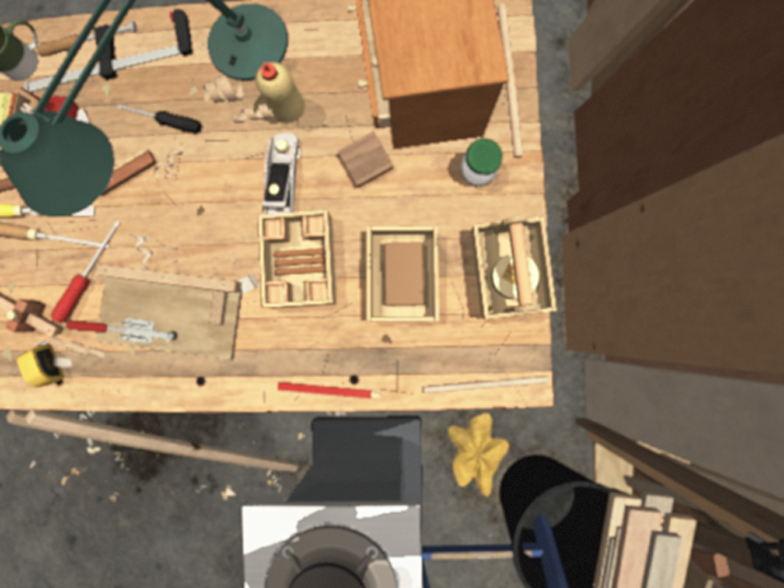

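View pics/scene0.png

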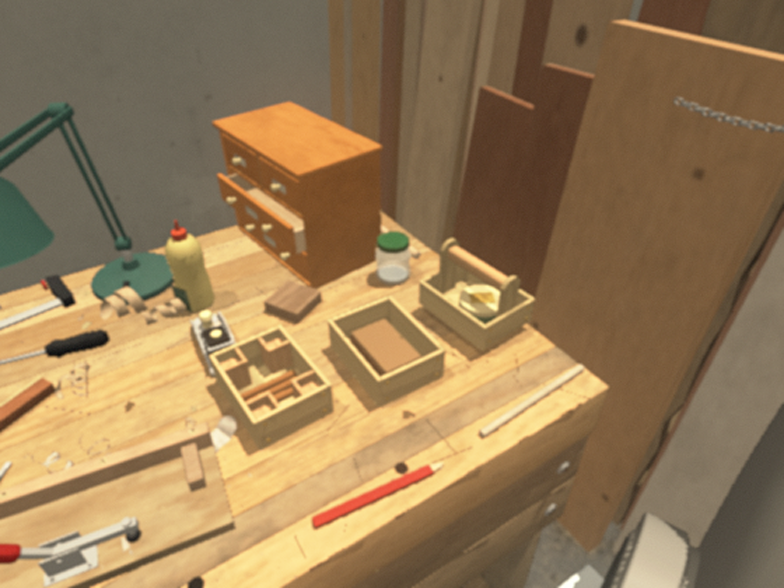

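Top view (×1.4): the socket tray is at about (297,258), the plain tray with block at (402,273), and the tote at (513,267) with its bar running up and down, roughly along world x. The scene view confirms this, and shows tall boards to the right of the tote. I'll enlarge the tray and tote for exact edges.

Run:
```python
import cv2, numpy as np
f=cv2.imread("top_raw.png")
P=[]
for (u,v) in ((180,145),(334,148)):
    c=cv2.resize(f[v:v+84,u:u+66],None,fx=6,fy=6,interpolation=cv2.INTER_CUBIC)
    for k in range(10,84,10): cv2.putText(c,str(v+k),(0,6*k+4),0,.35,(255,0,0),1); cv2.line(c,(22,6*k+3),(28,6*k+3),(255,0,0),1)
    for k in range(10,66,10): cv2.putText(c,str(u+k),(6*k-8,10),0,.35,(255,0,0),1); cv2.line(c,(6*k+3,12),(6*k+3,18),(255,0,0),1)
    P.append(c)
cv2.imwrite("pics/zoom.png",np.hstack(P))
```

```text
(no output)
```

View pics/zoom.png

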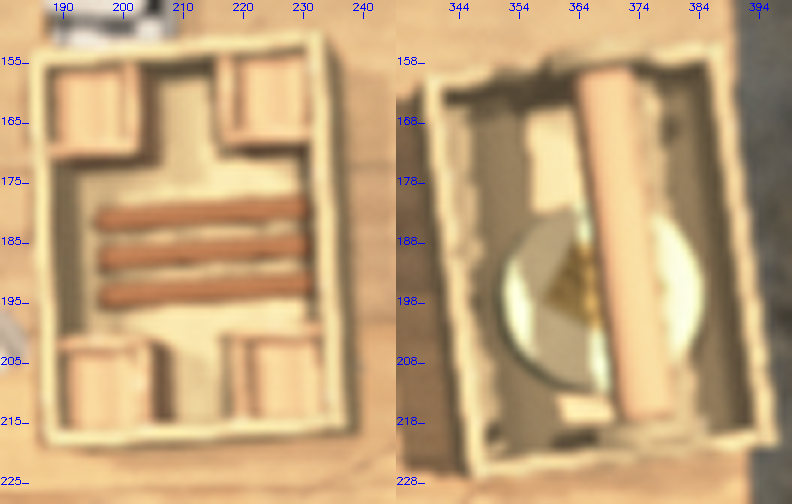

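```bash
cat > h.py <<'E'
import numpy as np, cv2
from bench import camera_params
def cast(n,px,z):
    c=camera_params(n); K=np.array([[c['fx'],0,c['cx']],[0,c['fy'],c['cy']],[0,0,1]])
    s=cv2.undistortPoints(np.array(px,float).reshape(-1,1,2),K,np.array([c['k1'],0,0,0.]))[:,0]
    R=np.array(c['R']);C=-R.T@np.array(c['t']); d=np.c_[s,np.ones(len(s))]@R
    return C+d*((z-C[2])/d[:,2])[:,None]
def rep(n,name,P,z):
    X=cast(n,P,z)[:,:2]
    print(name,X.round(4).tolist(),'centre',X.mean(0).round(4),'sides',np.linalg.norm(X-np.roll(X,-1,0),axis=1).round(4),
     'ang',[round(float(np.degrees(np.arctan2(*(a-b)[::-1]))),2) for a,b in((X[0],X[3]),(X[1],X[2]))])
E
python3 - <<'E'
from h import *
z=lambda L,o,u0: [(u0+(x-o)/6-.5, v0+y/6-.5) for x,y in L] 
v0=145; rep('top','socket',z([(33,53),(324,34),(352,430),(48,444)],0,180),.06)
v0=148; rep('top','tote rim',z([(424,80),(716,45),(776,440),(476,478)],396,334),.066)
rep('top','bar',z([(580,70),(632,68),(672,415),(622,420)],396,334),.121)
E
```

```text
socket [[0.6635, 0.1079], [0.6677, -0.0104], [0.5091, -0.0201], [0.5059, 0.1014]] centre [0.5865 0.0447] sides [0.1183 0.1589 0.1215 0.1577] ang [2.36, 3.52]
tote rim [[0.6345, -0.259], [0.6461, -0.3751], [0.4899, -0.3919], [0.4778, -0.2742]] centre [ 0.5621 -0.325 ] sides [0.1167 0.1571 0.1183 0.1573] ang [5.53, 6.12]
bar [[0.6269, -0.3101], [0.6273, -0.3294], [0.4986, -0.3389], [0.4972, -0.3205]] centre [ 0.5625 -0.3247] sides [0.0194 0.129  0.0185 0.1301] ang [4.59, 4.22]
```

```bash
python3 -m jog '[{"x":0.2,"y":0.9,"z":0.3,"rz":-0.2,"jaw":1},{"x":0.3,"y":0.9,"rz":-0.2,"jaw":1},{"x":0.4,"y":0.9,"rz":-0.2,"jaw":1},{"x":0.5,"y":0.8,"rz":-0.2,"jaw":1},{"x":0.5,"y":0.8,"rz":-0.16,"jaw":1},{"x":0.8,"y":0.4,"jaw":1},{"x":0.9,"y":0.2,"jaw":1},{"jaw":1}]'
```

```text
validation failed for argument at $[0]...
```

```bash
python3 -m jog '[{"rx":0,"ry":0,"rz":-0.2,"x":0.2,"y":0.9,"z":0.3,"jaw":1},{"rx":0,"ry":0,"rz":-0.2,"x":0.3,"y":0.9,"z":0,"jaw":1},{"rx":0,"ry":0,"rz":-0.2,"x":0.4,"y":0.9,"z":0,"jaw":1},{"rx":0,"ry":0,"rz":-0.2,"x":0.5,"y":0.8,"z":0,"jaw":1},{"rx":0,"ry":0,"rz":-0.16,"x":0.5,"y":0.8,"z":0,"jaw":1},{"rx":0,"ry":0,"rz":0,"x":0.8,"y":0.4,"z":0,"jaw":1},{"rx":0,"ry":0,"rz":0,"x":0.9,"y":0.2,"z":0,"jaw":1},{"rx":0,"ry":0,"rz":0,"x":0,"y":0,"z":0,"jaw":1}]'
```

```text
clock: 1.1
tcp_pos: [0.3963, -0.3549, 0.2491]
orientation: [-3.136, -0.163, -0.003]
contact_force: [-0.7, 0.1, -0.7]
grip_width: 0.0853
gripper_force: 0.0
```

```bash
python3 -m jog '[{"rx":0,"ry":0,"rz":0,"x":0.9,"y":0.17,"z":0,"jaw":1},{"rx":0,"ry":0,"rz":0,"x":0.9,"y":0.17,"z":0,"jaw":1},{"rx":0,"ry":0,"rz":0,"x":0.9,"y":0.16,"z":0,"jaw":1},{"rx":0,"ry":0,"rz":0,"x":0.06,"y":0,"z":-0.7,"jaw":1},{"rx":0,"ry":0,"rz":0,"x":0,"y":0,"z":-0.7,"jaw":1},{"rx":0,"ry":0,"rz":0,"x":0,"y":0,"z":0,"jaw":1},{"rx":0,"ry":0,"rz":0,"x":0,"y":0,"z":0,"jaw":1}]'
python3 - <<'E'
from bench import *
import cv2
f=grab_frame("scene"); cv2.imwrite("pics/s1.png",cv2.resize(f[120:300,220:420,::-1],None,fx=3,fy=3,interpolation=cv2.INTER_CUBIC))
E
```

```text
clock: 1.98
tcp_pos: [0.5578, -0.3286, 0.1668]
orientation: [3.137, 0.15, 0.002]
contact_force: [0.8, -0.1, -0.2]
grip_width: 0.0855
gripper_force: 0.0
```

View pics/s1.png

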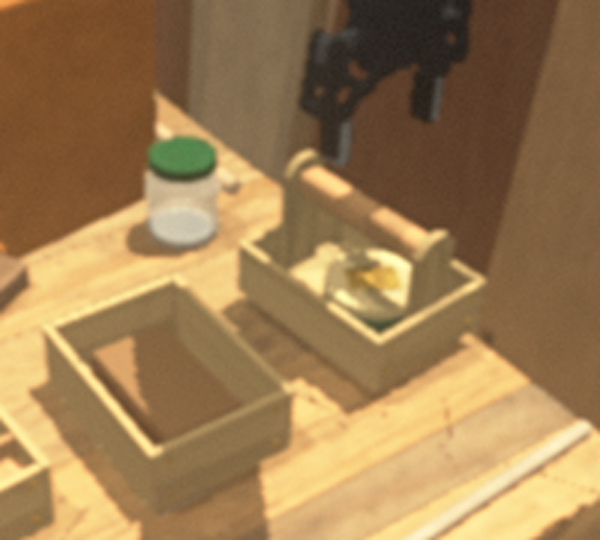

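The scene crop shows the open fingers (around (335,140) and (425,95)) hanging above the bar and straddling it. I'll descend and grip.

```bash
python3 -m jog '[{"rx":0,"ry":0,"rz":0,"x":0.07,"y":0.06,"z":-0.5,"jaw":1},{"rx":0,"ry":0,"rz":0,"x":0,"y":0,"z":-0.5,"jaw":1},{"rx":0,"ry":0,"rz":0,"x":0,"y":0,"z":-0.26,"jaw":1},{"rx":0,"ry":0,"rz":0,"x":0,"y":0,"z":0,"jaw":1},{"rx":0,"ry":0,"rz":0,"x":0,"y":0,"z":0,"jaw":-1},{"rx":0,"ry":0,"rz":0,"x":0,"y":0,"z":0,"jaw":-1},{"rx":0,"ry":0,"rz":0,"x":0,"y":0,"z":0,"jaw":-1},{"rx":0,"ry":0,"rz":0,"x":0,"y":0,"z":0,"jaw":-1}]' 60
```

```text
clock: 3.02
tcp_pos: [0.5622, -0.3249, 0.0903]
orientation: [3.137, 0.15, 0.002]
contact_force: [-0.2, -1.3, 1.7]
grip_width: 0.0209
gripper_force: 61.0
```

```bash
python3 -m jog '[{"rx":0,"ry":0,"rz":0,"x":0,"y":0,"z":0.2,"jaw":-1},{"rx":0,"ry":0,"rz":0,"x":0,"y":0,"z":0.4,"jaw":-1},{"rx":0,"ry":0,"rz":0,"x":0,"y":0,"z":0.6,"jaw":-1},{"rx":0,"ry":0,"rz":0,"x":0,"y":0,"z":0.6,"jaw":-1},{"rx":0,"ry":0,"rz":0,"x":0,"y":0,"z":0.5,"jaw":-1},{"rx":0,"ry":0,"rz":0,"x":0,"y":0,"z":0.3,"jaw":-1},{"rx":0,"ry":0,"rz":0,"x":0,"y":0,"z":0,"jaw":-1}]'
python3 -m jog '[{"rx":0,"ry":0,"rz":0,"x":0.05,"y":0.4,"z":0,"jaw":-1},{"rx":0,"ry":0,"rz":-0.1,"x":0.05,"y":0.8,"z":0,"jaw":-1},{"rx":0,"ry":0,"rz":-0.1,"x":0.05,"y":0.9,"z":0,"jaw":-1},{"rx":0,"ry":0,"rz":-0.1,"x":0.05,"y":0.9,"z":0,"jaw":-1},{"rx":0,"ry":0,"rz":0,"x":0.05,"y":0.9,"z":0,"jaw":-1},{"rx":0,"ry":0,"rz":0,"x":0.05,"y":0.9,"z":0,"jaw":-1},{"rx":0,"ry":0,"rz":0,"x":0.05,"y":0.8,"z":0,"jaw":-1},{"rx":0,"ry":0,"rz":0,"x":0.05,"y":0.5,"z":0,"jaw":-1}]'
```

```text
clock: 3.9
tcp_pos: [0.5622, -0.3241, 0.2466]
orientation: [3.137, 0.151, 0.002]
contact_force: [0.1, 1.1, -7.0]
grip_width: 0.0214
gripper_force: 59.9
clock: 4.9
tcp_pos: [0.5844, 0.0453, 0.2438]
orientation: [-3.14, -0.074, 0.005]
contact_force: [0.9, -0.2, -5.6]
grip_width: 0.021
gripper_force: 59.9
```

```bash
python3 -m jog '[{"rx":0,"ry":0,"rz":0,"x":0,"y":0,"z":0,"jaw":-1},{"rx":0,"ry":0,"rz":0,"x":0,"y":0,"z":0,"jaw":-1},{"rx":0,"ry":0,"rz":0,"x":0,"y":0,"z":0,"jaw":-1}]'
python3 - <<'E'
from bench import *
import cv2
f=grab_frame("scene"); cv2.imwrite("pics/s2.png",cv2.resize(f[90:330,100:380,::-1],None,fx=2.5,fy=2.5,interpolation=cv2.INTER_CUBIC))
E
```

```text
clock: 5.28
tcp_pos: [0.5854, 0.0403, 0.2449]
orientation: [3.14, 0.065, -0.002]
contact_force: [-0.0, -0.1, -6.0]
grip_width: 0.0214
gripper_force: 60.0
```

View pics/s2.png

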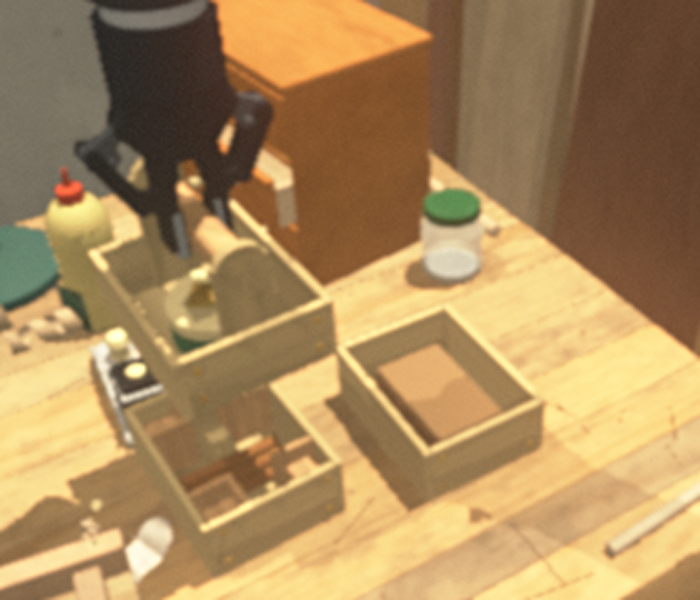

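The tote is held level above the socket tray: rim corners at (90,250), (185,370) and (333,300) in the crop. I'll check the tote's pose in the hand numerically.

Run:
```python
from h import *
p=lambda L:[(100+(x+.5)/2.5-.5,90+(y+.5)/2.5-.5) for x,y in L]
X=cast('scene',p([(90,250),(185,370),(333,300)]),.22)[:,:2]
print('tote',X.round(4).tolist(),np.linalg.norm(np.diff(X,axis=0),axis=1),'ctr',(X[0]+X[2])/2)
X=cast('scene',p([(127,408),(205,533),(342,465)]),.06)[:,:2]
print('tray',X.round(4).tolist(),np.linalg.norm(np.diff(X,axis=0),axis=1),'ctr',(X[0]+X[2])/2)
```

```text
tote [[0.6631, 0.101], [0.4955, 0.091], [0.5084, -0.0224]] [0.16788235 0.11411415] ctr [0.58572416 0.03933375]
tray [[0.6624, 0.1062], [0.5013, 0.1014], [0.5055, -0.0151]] [0.16122856 0.11660621] ctr [0.58396769 0.04554573]
```

```bash
python3 -m jog '[{"rx":0,"ry":0,"rz":0,"x":0,"y":0.08,"z":-0.3,"jaw":-1},{"rx":0,"ry":0,"rz":0,"x":0,"y":0,"z":-0.4,"jaw":-1},{"rx":0,"ry":0,"rz":0,"x":0,"y":0,"z":-0.3,"jaw":-1},{"rx":0,"ry":0,"rz":0,"x":0,"y":0,"z":-0.1,"jaw":-1},{"rx":0,"ry":0,"rz":0,"x":0,"y":0,"z":0,"jaw":-1},{"rx":0,"ry":0,"rz":0,"x":0,"y":0,"z":0,"jaw":-1}]'
python3 - <<'E'
from bench import *
import cv2,numpy as np
f=grab_frame("scene"); a=cv2.resize(f[150:320,140:250,::-1],None,fx=3.5,fy=3.5,interpolation=cv2.INTER_CUBIC)
g=grab_frame("top"); b=cv2.resize(g[130:300,160:270,::-1],None,fx=3.5,fy=3.5,interpolation=cv2.INTER_CUBIC)
cv2.imwrite("pics/s3.png",np.hstack([a,b]))
E
```

```text
clock: 6.08
tcp_pos: [0.5865, 0.0468, 0.1806]
orientation: [-3.141, -0.069, -0.003]
contact_force: [0.1, -0.4, -5.3]
grip_width: 0.0214
gripper_force: 60.0
```

View pics/s3.png

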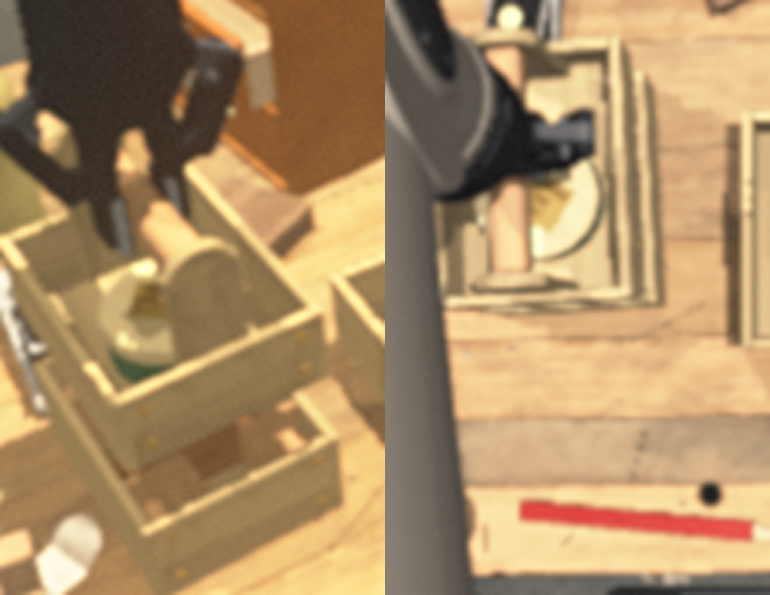

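The scene panel shows tote rim corners at (0,243), (120,402), (322,315) and tray corners at (148,530), (342,440). In the top panel, the tote's right side runs (622,38)–(634,298), inside the tray's right edge (645,75)–(662,300), so it's centred to first order. Checking numerically.

Run:
```python
from h import *
p=lambda L,u,v,o=0:[(u+(x-o+.5)/3.5-.5,v+(y+.5)/3.5-.5) for x,y in L]
f=lambda X:X[:,:2].round(4).tolist()
print('tote scene FL,NL,NR',f(cast('scene',p([(0,243),(120,402),(322,315)],140,150),.156)))
print('tray scene NL NR',f(cast('scene',p([(148,530),(342,440)],140,150),.06)))
print('tote top FR,NR',f(cast('top',p([(622,38),(634,298)],160,130,385),.156)))
print('tray top NR',f(cast('top',p([(662,302)],160,130,385),.06)))
```

```text
tote scene FL,NL,NR [[0.6585, 0.1093], [0.5043, 0.0985], [0.5063, -0.0132]]
tray scene NL NR [[0.5051, 0.0995], [0.5054, -0.017]]
tote top FR,NR [[0.6682, -0.0116], [0.5081, -0.0178]]
tray top NR [[0.5096, -0.0216]]
```

Tote and tray agree within about 3 mm, so I'm lowering slowly.

```bash
python3 -m jog '[{"rx":0,"ry":0,"rz":0,"x":0,"y":-0.02,"z":-0.2,"jaw":-1},{"rx":0,"ry":0,"rz":0,"x":0,"y":0,"z":-0.15,"jaw":-1},{"rx":0,"ry":0,"rz":0,"x":0,"y":0,"z":-0.1,"jaw":-1},{"rx":0,"ry":0,"rz":0,"x":0,"y":0,"z":-0.08,"jaw":-1},{"rx":0,"ry":0,"rz":0,"x":0,"y":0,"z":-0.06,"jaw":-1},{"rx":0,"ry":0,"rz":0,"x":0,"y":0,"z":0,"jaw":-1}]'
python3 -m jog '[{"rx":0,"ry":0,"rz":0,"x":0,"y":0,"z":-0.05,"jaw":-1},{"rx":0,"ry":0,"rz":0,"x":0,"y":0,"z":-0.05,"jaw":-1},{"rx":0,"ry":0,"rz":0,"x":0,"y":0,"z":0,"jaw":-1}]'
```

```text
clock: 6.92
tcp_pos: [0.5857, 0.0455, 0.1441]
orientation: [3.141, 0.069, -0.001]
contact_force: [0.4, -0.9, -5.9]
grip_width: 0.021
gripper_force: 60.0
clock: 7.3
tcp_pos: [0.5856, 0.0455, 0.138]
orientation: [3.141, 0.069, -0.001]
contact_force: [-0.1, 0.3, -5.8]
grip_width: 0.0213
gripper_force: 60.0
```

```bash
python3 -m jog '[{"rx":0,"ry":0,"rz":0,"x":0,"y":0,"z":-0.04,"jaw":-1},{"rx":0,"ry":0,"rz":0,"x":0,"y":0,"z":-0.02,"jaw":-1},{"rx":0,"ry":0,"rz":0,"x":0,"y":0,"z":0,"jaw":-1}]'
```

```text
clock: 7.68
tcp_pos: [0.5858, 0.0455, 0.1346]
orientation: [3.141, 0.069, -0.0]
contact_force: [0.4, 0.3, -5.2]
grip_width: 0.0213
gripper_force: 60.1
```

```bash
python3 -m jog '[{"rx":0,"ry":0,"rz":0,"x":0,"y":0,"z":-0.03,"jaw":-1},{"rx":0,"ry":0,"rz":0,"x":0,"y":0,"z":0,"jaw":-1}]'
```

```text
clock: 7.92
tcp_pos: [0.586, 0.0452, 0.1342]
orientation: [3.14, 0.068, 0.001]
contact_force: [-4.6, -2.1, 5.7]
grip_width: 0.0209
gripper_force: 61.5
```

The tote is seated: the load has gone from −5 N to +6 N. Releasing and retreating straight up.

```bash
python3 -m jog '[{"rx":0,"ry":0,"rz":0,"x":0,"y":0,"z":0,"jaw":0},{"rx":0,"ry":0,"rz":0,"x":0,"y":0,"z":0,"jaw":1},{"rx":0,"ry":0,"rz":0,"x":0,"y":0,"z":0,"jaw":1},{"rx":0,"ry":0,"rz":0,"x":0,"y":0,"z":0,"jaw":1},{"rx":0,"ry":0,"rz":0,"x":0,"y":0,"z":0,"jaw":1}]' 20
python3 -m jog '[{"rx":0,"ry":0,"rz":0,"x":0,"y":0,"z":0.3,"jaw":1},{"rx":0,"ry":0,"rz":0,"x":0,"y":0,"z":0.7,"jaw":1},{"rx":0,"ry":0,"rz":0,"x":0,"y":0,"z":0.8,"jaw":1},{"rx":0,"ry":0,"rz":0,"x":0,"y":0,"z":0.5,"jaw":1},{"rx":0,"ry":0,"rz":0,"x":0,"y":0,"z":0,"jaw":1},{"rx":0,"ry":0,"rz":0,"x":0,"y":0,"z":0,"jaw":1}]'
python3 - <<'E'
from bench import *
import cv2,numpy as np
f=grab_frame("scene"); cv2.imwrite("pics/s4.png",cv2.resize(f[120:320,100:380,::-1],None,fx=2.8,fy=2.8,interpolation=cv2.INTER_CUBIC))
E
```

```text
clock: 8.55
tcp_pos: [0.5858, 0.0456, 0.1329]
orientation: [-3.141, -0.069, -0.0]
contact_force: [-0.9, -0.5, -0.1]
grip_width: 0.0854
gripper_force: 0.0
clock: 9.3
tcp_pos: [0.5854, 0.0454, 0.2709]
orientation: [3.141, 0.069, -0.0]
contact_force: [-0.2, 0.4, -0.4]
grip_width: 0.0854
gripper_force: 0.0
```

View pics/s4.png

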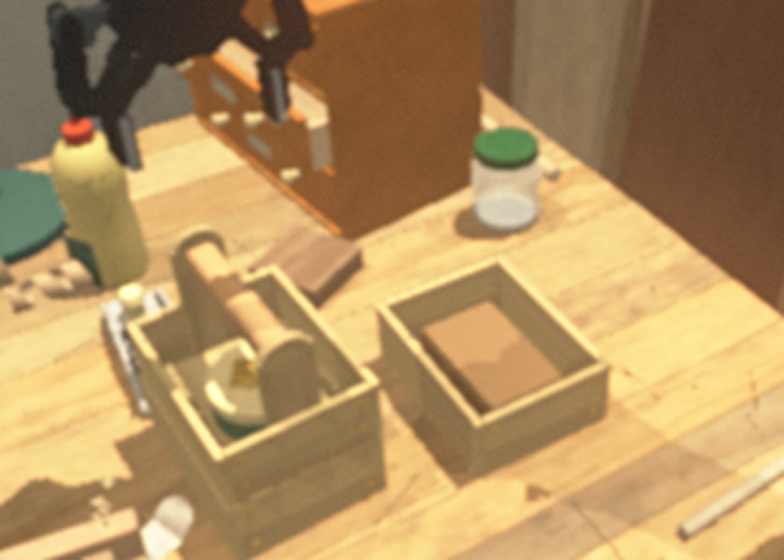

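The tote (rim corners (220,460) and (375,383)) sits flush on the socket tray with no gap at the seam. The plain tray hasn't moved and the gripper is clear.

```bash
python3 -c "
from bench import r
print(r.hand_in())"
```

```text
the job is handed in; nothing more can be done
None
```

The tote is seated on the socket tray with its lugs in the sockets, the handle is released, the plain tray is untouched, and the job was handed in at about 9.4 s; no verdict came back.

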